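Lock the fresh filter into the desk air purifier

TASK

Put the fresh filter (white pleats, blue handle) into the round well of the white air purifier, its two tabs going down through the gaps between the steel lugs, and turn it clockwise by its handle until it is locked tight under the lugs, the handle in line with the green marks. Then let go; leave the used filter (brown pleats, grey handle) standing where it is.

Things in the scene. Friction and masses are not known exactly. Their poses are not given: they have to be found in the camera images.
- fresh_filter: Fresh filter, loose, 60-120 g: upright drum 50 mm across, white pleats, blue ends, 92 mm tall. Origin: centre of underside, z up. At the foot two blue tabs stick out along +x and -x, under the handle's ends: 15 wide, 9 tall, out to 41 mm from the axis. A half turn makes no difference.
- handle (a point): Middle of the fresh filter's blue handle bar, on the filter's axis, 84 mm above its underside. The bar runs along the filter's x: 60 long, 14 thick (grip across y), 17 tall; open space below it, between legs at x = -19 and +19 mm, down to the drum's top 32 mm under this point.
- used_filter: Used filter, loose, same shape and size, brown dirty pleats, grey handle. Origin: centre of its underside. It stays where it stands.
- purifier: Air purifier, fixed: round white housing 150 mm across, 55 tall, well in its top 94 across. Origin: centre of underside, z up. x axis = lock line, green marks on the rim at both ends: the bar's final direction. Black dots 75 degrees anticlockwise of it (from above): the bar's direction to go in; 60 to 130 will do. Steel lugs reach in to 31 mm from the axis: 6 mm play round the drum.
- seat (a point): Centre of the rubber seat in the well, unpressed, 30 mm above the purifier's underside: the filter's underside rests here, 3 mm lower once locked. Turned clockwise 75 degrees from the dots, the tabs run under the lugs' slopes, which press the filter down, then a level part: locked from 15 degrees before the green line to a solid stop 12 degrees past it.
- gasket (a joint): How far the sprung seat is pressed, m: 0 empty, under 0.001 with a filter just standing on it, about 0.003 when locked, 0.006 at its bottom; 2.2 N per mm. Press the filter down 3 to 4 mm by its handle and turn at that height (under 1 N m), so the tabs pass easily under the slopes.
Mind the look-alikes: they are no part of the job. Of the things that look like the fresh_filter, the smallest one is meant.

How it is judged:
By the outcome, as a careful person would: the job done as asked, in the order asked, and still so for the second after the job is handed in, with the robot touching nothing.
It also fails if it takes over 42 s, if anything falls off the work surface, if the arm or the gripper's body presses on something with over 40 N, if the wrist force passes 120 N, or if a joint passes its speed limit or range.

ROBOT

A 6-joint arm with a two-finger parallel gripper is mounted at the origin on a cart in front of the work surface, level with it; the furniture and walls round the work are solid. World frame = base frame: x ahead of the robot, y to its left, z up, the work surface at z = 0. Lengths are in m, angles in rad, forces in N, time in s.
With the tool pointing down it reaches from about 0.375 to 0.75 m from the base axis. Payload 9 kg.
Tool frame: the origin (TCP) lies between the finger pads; the fingertips stand bot.tips_ahead ahead of it and the grasp point (between the pads) lies 3 mm ahead of it (bot.tips_ahead is the distance from the TCP to the fingertips, in m); z points along the fingers, y is the line along which they close (so a half turn about z gives the same grasp; the last joint's range is limited). The gripper opens to 85 mm and grips with 20 to 120 N. Pads are 22 mm wide; open, the fingers measure 114 mm over their backs; the gripper's body (76 mm by 85 mm) begins 54 mm behind the grasp point. The pads swing forward as they close: fully open they stand 13 mm farther back than shut.
Start: joints at [1.098, 0.104, 0.097, 1.564, 0, 1.353], TCP at [0.151, 0.581, 0.253] pointing down, gripper open.
Joint ranges: [-2.99, 2.99], [-0.84, 1.86], [-1.1, 1.16], [-1.84, 2.11], [-1.51, 1.56], [-3.14, 3.14]. Speed limits (rad/s): [2.22, 2.22, 2.57, 3.14, 3.14, 3.14].

INTERFACE

Orientations are given as a rotation vector (axis times angle).
In Python, from plant import bot gives the robot as it stands. The module is installed in compiled form; this text tells all that it offers.
- The arm moves only by the tool jog_arm, never from a script. Its argument "deltas" is a list of rows, each a list of 3 entries, a list of its own where there are three numbers: the opening, from -1 (shut) to 1 (fully open), then the shift along the tool's x, y, z in mm, then the turn, a rotation vector about the tool's x, y, z in rad. A call has 1 to 12 rows; each row shifts and turns the commanded pose from where the row before left it, along the tool's axes as they then stand; what a row does not reach is not made up. A row lasts 1/12 s, in which the tool goes at most 41.7 mm and 7.16 degrees, less where a joint would pass 70% of its speed; a pose out of reach is approached as far as the arm can. A call with a gripper value outside its range is refused whole. The fingers move at their own pace and stop on an object; "newtons" is the grip in N (left out, the last holds). Time passes only in rows, so rows that do not move let the fingers close. It gives the time, the measured TCP pose, the force, the opening and the grip force at its end, in the units of the state.
- bot.get_state(): the state, without advancing time (a new reading comes with each control period).
- bot.read_camera(name): name is "scene" or "top"; returns a dict with "color" (384x512x3 uint8, red, green, blue), "camera_matrix" (3x3 intrinsics, pixels), "distortion" ([k1, k2, p1, p2, k3] as OpenCV has them; the pictures are not rectified), "R" (3x3) and "t" (3): a world point X has camera coordinates R X + t. Camera axes: x right, y down, z forward; pixel columns grow to the right and rows downward; lengths in m; the calibration is good to about 2 mm. A picture is of the moment at which its call begins. There is no depth.
- bot.finish_job(): hands the job in; it is judged then, once.
The state is a dict: "time_s": time; "qpos": joint angles; "qvel": joint speeds; "joint_torque": joint torques, N m; "eef_pos": TCP position; "ee_rot": TCP orientation; "force": force on the tool from outside, world axes, zero at the start; "moment": the same for the moment, N m; "width": opening from 0.0 (shut) to 1.0 (fully open); "finger_force": force on a finger pad.
Only numpy, scipy, OpenCV 4.12 (cv2) and the standard library are available. Lean on these libraries where they do the work, as an engineer would, in place of code of your own. Each camera call takes 0.05 s, during which the arm holds its last target. There are 200 camera calls.

## Working session

There is one attempt and no reset: what is moved stays moved. The work goes in short steps, Python scripts to look and compute and a tool call to move; the robot and the scene stay as the last step left them, time stands still between calls to the robot, and variables do not carry over. Pictures are saved under pics/ and viewed, at most 10 in all, crops included, and the job is handed in when it is done.

Besides the shell and the picture viewer there is one more tool, called after ">>>" as a command line: name --argument value ..., lists and objects as JSON in quotes. jog_arm: Moves the arm, as the interface text tells. Its arguments: {"type":"object","properties":{"deltas":{"type":"array","items":{"type":"array"}},"newtons":{"type":"number"}},"required":["deltas"]}

```bash
mkdir -p pics
cat > h.py <<'E'
import numpy as np, cv2, pickle
from plant import bot
def snap(n,f):
    c=bot.read_camera(n); pickle.dump(c,open(f'{n}.pkl','wb'))
    cv2.imwrite(f'pics/{f}.png',c["color"][:,:,::-1]); return c
def proj(c,P):
    r,_=cv2.Rodrigues(np.array(c["R"])); return cv2.projectPoints(np.array(P,float).reshape(-1,1,3),r,np.array(c["t"],float),np.array(c["camera_matrix"]),np.array(c["distortion"]))[0].reshape(-1,2)
def onz(c,uv,z):
    p=cv2.undistortPoints(np.array(uv,float).reshape(-1,1,2),np.array(c["camera_matrix"]),np.array(c["distortion"])).reshape(-1,2)
    R=np.array(c["R"]);o=-R.T@np.array(c["t"]);d=np.c_[p,np.ones(len(p))]@R
    return o+d*((np.array(z)-o[2])/d[:,2])[:,None]
E
python3 - <<'E'
from h import *
for n in("scene","top"):
    c=snap(n,n+"0"); print(n,-np.array(c["R"]).T@c["t"],c["camera_matrix"][0])
a=cv2.imread('pics/scene0.png');b=cv2.imread('pics/top0.png')
s=bot.get_state();print(s["eef_pos"],s["ee_rot"],s["force"],s["width"],bot.tips_ahead,s["time_s"])
E
```

```text
scene [-0.25491956  0.53565757  0.52145044] [391.22396601   0.         249.6654893 ]
top [0.31112639 0.05712509 1.60857908] [499.54182819   0.         254.77042235]
[0.1510933  0.58038661 0.25260261] [-3.99065750e-01 -3.11575043e+00  1.78394714e-03] [-0.35026181  0.12130541 -0.78867203] 0.9986927543523443 0.022 0.1
```

View pics/scene0.png

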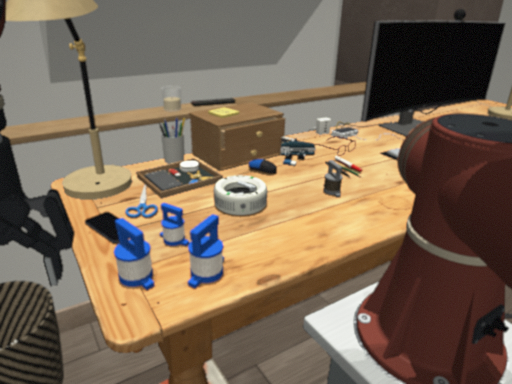

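View pics/top0.png

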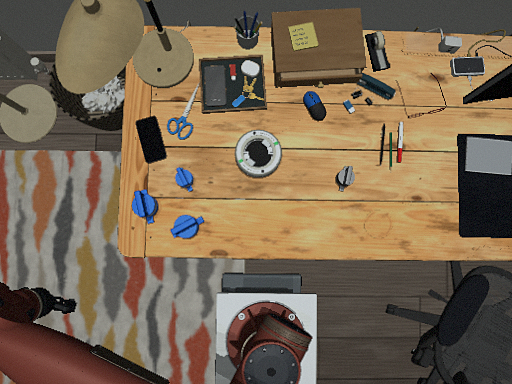

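The top view shows three blue filters at about (145,206), (186,226) and (184,179). The last is the smallest, so it is the target. The purifier is at (259,154) and the used filter at (345,178). I'll enlarge these.

Run:
```python
from h import *
a=cv2.imread('pics/top0.png');s=cv2.imread('pics/scene0.png')
f=lambda im,x,y,w,h,k:cv2.resize(im[y:y+h,x:x+w],None,fx=k,fy=k,interpolation=cv2.INTER_CUBIC)
cv2.imwrite('pics/c1.png',np.hstack([f(a,160,155,50,50,8),f(a,234,129,50,50,8)]))
cv2.imwrite('pics/c2.png',np.hstack([f(s,145,190,60,70,6),f(s,205,165,70,70,6)]))
```

```text
(no output)
```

View pics/c1.png

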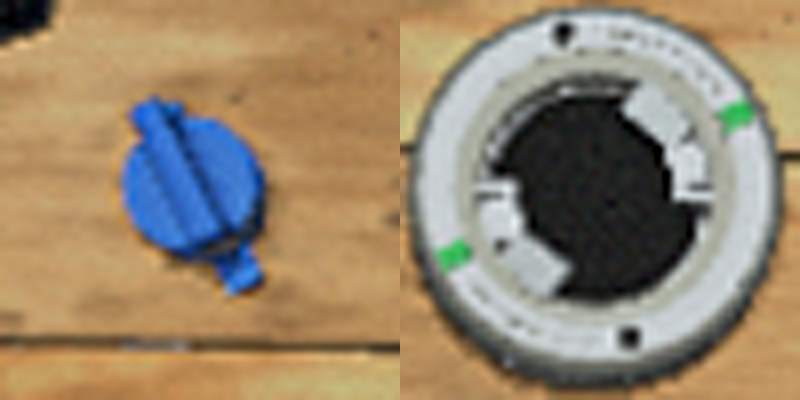

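View pics/c2.png

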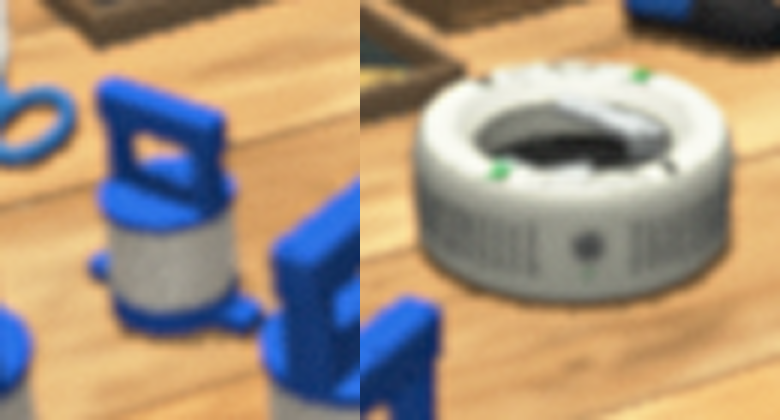

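```bash
cat > fit.py <<'E'
from h import *
from scipy.optimize import least_squares
T=pickle.load(open('top.pkl','rb'));S=pickle.load(open('scene.pkl','rb'))
un=lambda p,o,k:(np.array(p,float)+.5)/k-.5+o
# purifier
gt=un([(338,115),(55,255),(163,33),(228,337)],(234,129),8)
gs=un([(280,75),(140,172),(125,80),(312,167)],(205,165),6)
W=onz(T,gt,.055);print(W)
def pp(v,z=.055):
    x,y,a,rg,rd=v
    return [[x+r*np.cos(b),y+r*np.sin(b),z] for r,b in((rg,a),(rg,a+np.pi),(rd,a+np.radians(75)),(rd,a+np.radians(255)))]
g=W[0]-W[1]; m=W.mean(0)
x0=[m[0],m[1],np.arctan2(g[1],g[0]),.065,.065]
for w in((1,1),(1,0),(0,1)):
    f=lambda v:np.r_[w[0]*(proj(T,pp(v))-gt).ravel(),w[1]*(proj(S,pp(v))-gs).ravel()]
    r=least_squares(f,x0);print('pur',w,r.x,np.degrees(r.x[2]),np.abs(r.fun).max())
# filter
ft=un([(145,100),(210,245),(243,284)],(160,155),8)
fs=un([(106,83),(222,116),(262,315),(92,266)],(145,190),6)
def L(v,p):
    x,y,a=v;c,s=np.cos(a),np.sin(a);p=np.array(p,float)
    return np.c_[x+c*p[:,0]-s*p[:,1],y+s*p[:,0]+c*p[:,1],p[:,2]]
B=onz(T,ft[:2],.0925);d=B[1]-B[0];m=B.mean(0)
P={'t':[(-.03,0,.0925),(.03,0,.0925),(.041,0,.007)],'s':[(-.03,0,.0925),(.03,0,.0925),(.041,0,.0045),(-.041,0,.0045)]}
for w in((1,1),(1,0),(0,1)):
    f=lambda v:np.r_[w[0]*(proj(T,L(v,P['t']))-ft).ravel(),w[1]*(proj(S,L(v,P['s']))-fs).ravel()]
    r=least_squares(f,[m[0],m[1],np.arctan2(d[1],d[0])]);print('fil',w,r.x,np.degrees(r.x[2]),np.round(r.fun,1))
# neighbours and used filter, rough
print(onz(T,[(145,206),(186,226),(345,177)],.09))
E
python3 fit.py; python3 -c "
from scipy.spatial.transform import Rotation as R
from h import *
print(R.from_rotvec(bot.get_state()['ee_rot']).as_matrix().round(3))"
```

```text
[[ 0.62129194 -0.01957458  0.055     ]
 [ 0.56328424  0.09120414  0.055     ]
 [ 0.65309738  0.05015345  0.055     ]
 [ 0.53188322  0.02268246  0.055     ]]
pur (1, 1) [ 0.59236733  0.03562414 -1.08363569  0.06225653  0.06263596] -62.08775170833881 0.39779135165127855
pur (1, 0) [ 0.59238947  0.03611605 -1.08728819  0.06252316  0.06214174] -62.29702439660258 0.1170758488559045
pur (0, 1) [ 0.5930655   0.03486331 -1.08533886  0.06180754  0.06340281] -62.18533625338373 0.20766596961689743
fil (1, 1) [ 0.5061322   0.26946016 -2.63318444] -150.87035492505794 [-0.5  0.3  0.3 -0.7  1.1  0.4 -1.1 -0.7  0.1  0.3 -0.5  1.1  0.9 -0.4]
fil (1, 0) [ 0.50660219  0.26975617 -2.69523203] -154.42542003050636 [-0.  -0.1 -0.3 -0.5  0.3  0.7 -0.  -0.  -0.   0.  -0.   0.   0.  -0. ]
fil (0, 1) [ 0.50637837  0.26894966 -2.59273862] -148.55298050010578 [-0.   0.   0.  -0.   0.   0.  -1.2 -0.6  0.6 -0.1  0.1  0.6  0.6 -0.2]
[[ 0.41212653  0.37922607  0.09      ]
 [ 0.35358626  0.25183518  0.09      ]
 [ 0.51182833 -0.23234625  0.09      ]]
[[-0.968  0.252 -0.001]
 [ 0.252  0.968 -0.001]
 [ 0.    -0.001 -1.   ]]
```

>>> jog_arm --deltas '[[1,[-20,-10,0],[0,0,0]],[1,[-35,-17.6,0],[0,0,0]],[1,[-35,-17.6,0],[0,0,0]],[1,[-35,-17.6,0],[0,0,0]],[1,[-35,-17.6,0],[0,0,0]],[1,[-35,-17.6,0],[0,0,0]],[1,[-35,-17.6,0],[0,0,0]],[1,[-35,-17.6,0],[0,0,0]],[1,[-35,-17.6,0],[0,0,0]],[1,[-35,-17.6,0],[0,0,0]],[1,[-35,-17.6,0],[0,0,0]],[1,[-35,-17.6,0],[0,0,0]]]'

```text
time_s: 1.1
eef_pos: [0.4929, 0.2799, 0.253]
ee_rot: [-0.399, -3.116, 0.0]
force: [1.0, -0.3, -0.3]
width: 1.003
finger_force: 0.0
```

>>> jog_arm --deltas '[[1,[-17,-8,0],[0,0,0]],[1,[0,0,5],[0,0,-0.104]],[1,[0,0,10],[0,0,-0.104]],[1,[0,0,10],[0,0,-0.104]],[1,[0,0,10],[0,0,-0.104]],[1,[0,0,10],[0,0,-0.104]],[1,[0,0,10],[0,0,-0.104]],[1,[0,0,5],[0,0,-0.104]],[1,[0,0,0],[0,0,0]],[1,[0,0,0],[0,0,0]]]'

```text
time_s: 1.93
eef_pos: [0.5059, 0.2694, 0.1929]
ee_rot: [0.731, -3.054, -0.0]
force: [0.0, 0.2, 0.2]
width: 1.004
finger_force: 0.0
```

```bash
cat > st.py <<'E'
from h import *
from scipy.spatial.transform import Rotation as R
import sys
def st(tx=None,ty=None,tz=None):
    s=bot.get_state();M=R.from_rotvec(s['ee_rot']).as_matrix();e=np.array(s['eef_pos'])
    print('t',s['time_s'],'p',e.round(4),'xang',np.degrees(np.arctan2(M[1,0],M[0,0])).round(2),'z',M[:,2].round(4),'F',np.round(s['force'],1),'M',np.round(s['moment'],2),'w',round(s['width'],3),'ff',np.round(s['finger_force'],1),'q',np.round(s['qpos'],2))
    if tx is not None: print('tool delta mm',(M.T@(np.array([tx,ty,tz])-e)*1e3).round(1))
if __name__=='__main__': st(*map(float,sys.argv[1:]))
E
python3 st.py .5063 .2694 .087
```

```text
t 1.9333 p [0.5059 0.2694 0.1929] xang -153.07 z [-1.e-03 -2.e-04 -1.e+00] F [0.  0.2 0.2] M [-0.02  0.02  0.03] w 1.004 ff 0.0 q [ 0.26  0.02 -0.1   1.45  0.   -0.21]
tool delta mm [ -0.4  -0.2 105.9]
```

>>> jog_arm --deltas '[[1,[0,0,16],[0,0,0]],[1,[0,0,16],[0,0,0]],[1,[0,0,16],[0,0,0]],[1,[0,0,16],[0,0,0]],[1,[0,0,16],[0,0,0]],[1,[0,0,16],[0,0,0]],[1,[0,0,10],[0,0,0]],[1,[0,0,0],[0,0,0]],[1,[0,0,0],[0,0,0]]]'

```text
time_s: 2.68
eef_pos: [0.5062, 0.2695, 0.0876]
ee_rot: [0.734, -3.054, -0.0]
force: [0.7, -0.8, 0.6]
width: 0.999
finger_force: 0.0
```

>>> jog_arm --deltas '[[0.2,[0,0,0],[0,0,0]],[0,[0,0,0],[0,0,0]],[-0.2,[0,0,0],[0,0,0]],[-0.4,[0,0,0],[0,0,0]],[-0.5,[0,0,0],[0,0,0]],[-0.6,[0,0,0],[0,0,0]],[-0.7,[0,0,0],[0,0,0]],[-1,[0,0,0],[0,0,0]],[-1,[0,0,0],[0,0,0]],[-1,[0,0,0],[0,0,0]],[-1,[0,0,0],[0,0,0]],[-1,[0,0,0],[0,0,0]]]' --newtons 60

```text
time_s: 3.68
eef_pos: [0.5063, 0.2695, 0.0873]
ee_rot: [-0.736, 3.054, 0.0]
force: [0.2, -0.2, -1.3]
width: 0.153
finger_force: 59.9
```

```bash
python3 st.py
```

```text
t 3.6833 p [0.5063 0.2695 0.0873] xang -152.89 z [ 0.e+00  1.e-04 -1.e+00] F [ 0.2 -0.2 -1.3] M [-0.03 -0.01  0.02] w 0.153 ff 59.9 q [ 0.26  0.06 -0.25  1.26  0.   -0.21]
```

>>> jog_arm --deltas '[[-1,[0,0,-5],[0,0,0]],[-1,[0,0,-15],[0,0,0]],[-1,[0,0,-15],[0,0,0]],[-1,[0,0,-15],[0,0,0]],[-1,[0,0,-15],[0,0,0]],[-1,[0,0,-10],[0,0,0]],[-1,[0,0,-5],[0,0,0]]]'

```text
time_s: 4.27
eef_pos: [0.5069, 0.2697, 0.1692]
ee_rot: [-0.736, 3.052, 0.0]
force: [0.3, 0.6, -0.2]
width: 0.153
finger_force: 59.8
```

>>> jog_arm --deltas '[[-1,[1.2,-10,0],[0,0,0]],[-1,[2.4,-20,0],[0,0,0]],[-1,[3.6,-30,0],[0,0,0]],[-1,[3.6,-30,0],[0,0,0]],[-1,[3.6,-30,0],[0,0,0]],[-1,[3.6,-30,0],[0,0,0]],[-1,[3.6,-30,0],[0,0,0]],[-1,[3.6,-30,0],[0,0,0]],[-1,[3.1,-25,0],[0,0,0]],[-1,[1.4,-12,0],[0,0,0]],[-1,[0,0,0],[0,0,0]],[-1,[0,0,0],[0,0,0]]]'

```text
time_s: 5.27
eef_pos: [0.5919, 0.0358, 0.1664]
ee_rot: [0.734, -3.053, -0.001]
force: [0.7, 0.2, -0.7]
width: 0.151
finger_force: 59.8
```

```bash
python3 st.py .5924 .0356 .1673
python3 - <<'E'
from h import *
s=snap("scene","s1");
a=cv2.imread('pics/s1.png')
cv2.imwrite('pics/s1c.png',cv2.resize(a[100:240,180:310],None,fx=4,fy=4,interpolation=cv2.INTER_CUBIC))
E
```

```text
t 5.2667 p [0.5919 0.0358 0.1664] xang -152.96 z [-1.5e-03  6.0e-04 -1.0e+00] F [ 0.7  0.2 -0.7] M [ 0.02 -0.02  0.02] w 0.151 ff 59.8 q [-0.16  0.09 -0.08  1.41  0.   -0.63]
tool delta mm [-0.3 -0.4 -0.9]
```

View pics/s1c.png

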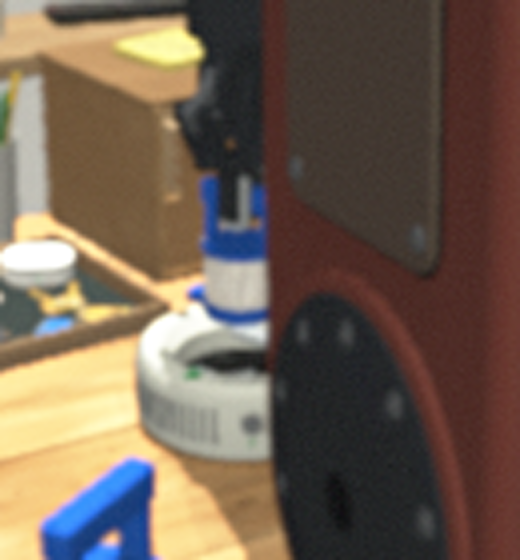

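The filter hangs upright over the well, with its right half hidden by the arm. The drum's left edge is at crop x≈203 and the left tab's end at (191,293). I'll compare these with the predicted positions.

Run:
```python
from h import *
S=pickle.load(open('scene.pkl','rb'))
a=np.radians(27.05);u=np.array([np.cos(a),np.sin(a)]);v=np.array([-u[1],u[0]])
k=lambda p:(p-np.array([180,100])+.5)*4-.5
for off in(-.004,-.002,0,.002,.004):
    c=np.array([.5919,.0358])+off*u
    t=np.linspace(0,2*np.pi,200)
    e=[k(proj(S,np.c_[c[0]+.025*np.cos(t),c[1]+.025*np.sin(t),0*t+.0791+h]))for h in(.002,.03,.05)]
    tab=k(proj(S,[[*(c+s*.041*u+w*v),.0791+z] for s in(1,-1) for w in(-.0075,.0075) for z in (0,.009)]))
    bar=k(proj(S,[[*(c+s*.03*u),.0791+.0925] for s in(1,-1)]))
    print(off,[x[:,0].min().round(1) for x in e],'foot ymax',e[0][:,1].max().round(1),'tab+',tab[:4].round(0).tolist(),'bar',bar.round(0).tolist())
```

```text
-0.004 [np.float64(210.9), np.float64(210.8), np.float64(210.7)] foot ymax 324.1 tab+ [[204.0, 295.0], [204.0, 283.0], [192.0, 302.0], [192.0, 290.0]] bar [[210.0, 176.0], [287.0, 193.0]]
-0.002 [np.float64(208.5), np.float64(208.3), np.float64(208.2)] foot ymax 323.4 tab+ [[201.0, 294.0], [201.0, 282.0], [189.0, 301.0], [189.0, 289.0]] bar [[208.0, 175.0], [285.0, 192.0]]
0 [np.float64(206.0), np.float64(205.9), np.float64(205.7)] foot ymax 322.7 tab+ [[199.0, 293.0], [199.0, 282.0], [187.0, 301.0], [187.0, 289.0]] bar [[205.0, 174.0], [282.0, 191.0]]
0.002 [np.float64(203.6), np.float64(203.4), np.float64(203.2)] foot ymax 322.1 tab+ [[197.0, 293.0], [197.0, 281.0], [185.0, 300.0], [184.0, 288.0]] bar [[203.0, 174.0], [279.0, 191.0]]
0.004 [np.float64(201.2), np.float64(201.0), np.float64(200.8)] foot ymax 321.4 tab+ [[194.0, 292.0], [194.0, 280.0], [182.0, 299.0], [182.0, 288.0]] bar [[201.0, 173.0], [277.0, 190.0]]
```

The offset is within about 2 mm, against 6 mm of play, so I'll lower it.

>>> jog_arm --deltas '[[-1,[-0.3,-0.4,6],[0,0,0]],[-1,[0,0,6],[0,0,0]],[-1,[0,0,6],[0,0,0]],[-1,[0,0,6],[0,0,0]],[-1,[0,0,6],[0,0,0]],[-1,[0,0,6],[0,0,0]],[-1,[0,0,6],[0,0,0]],[-1,[0,0,3],[0,0,0]],[-1,[0,0,0],[0,0,0]],[-1,[0,0,0],[0,0,0]],[-1,[0,0,0],[0,0,0]]]'

```text
time_s: 6.23
eef_pos: [0.5931, 0.0358, 0.1227]
ee_rot: [-0.736, 3.054, -0.0]
force: [0.2, 0.7, -0.5]
width: 0.148
finger_force: 59.8
```

```bash
python3 st.py .5924 .0356 .1173
```

```text
t 6.2333 p [0.5931 0.0358 0.1227] xang -152.89 z [ 6.e-04 -0.e+00 -1.e+00] F [ 0.2  0.7 -0.5] M [-0.01  0.03 -0.05] w 0.148 ff 59.8 q [-0.16  0.1  -0.14  1.33  0.   -0.63]
tool delta mm [0.7 0.1 5.4]
```

>>> jog_arm --deltas '[[-1,[0,0,2],[0,0,0]],[-1,[0,0,2],[0,0,0]],[-1,[0,0,2],[0,0,0]],[-1,[0,0,1.5],[0,0,0]],[-1,[0,0,1.5],[0,0,0]],[-1,[0,0,0],[0,0,0]],[-1,[0,0,0],[0,0,0]],[-1,[0,0,0],[0,0,0]]]'

```text
time_s: 6.9
eef_pos: [0.5933, 0.0358, 0.1141]
ee_rot: [-0.736, 3.053, -0.001]
force: [-1.2, -1.0, 5.8]
width: 0.154
finger_force: 60.8
```

```bash
python3 st.py .5924 .0356 .1138
```

```text
t 6.9 p [0.5933 0.0358 0.1141] xang -152.89 z [ 1.2e-03 -2.0e-04 -1.0e+00] F [-1.2 -1.   5.8] M [-0.07  0.27 -0.03] w 0.154 ff 60.8 q [-0.16  0.11 -0.15  1.31 -0.   -0.63]
tool delta mm [0.9 0.2 0.3]
```

>>> jog_arm --deltas '[[-1,[0.8,0,1],[0,0,0]],[-1,[0,0,0],[0,0,0.065]],[-1,[0,0,0],[0,0,0.065]],[-1,[0,0,0],[0,0,0.065]],[-1,[0,0,0],[0,0,0.065]],[-1,[0,0,0],[0,0,0.065]],[-1,[0,0,0],[0,0,0.065]],[-1,[0,0,0],[0,0,0.065]],[-1,[0,0,0],[0,0,0.065]],[-1,[0,0,0],[0,0,0.065]],[-1,[0,0,0],[0,0,0]]]'

```text
time_s: 7.82
eef_pos: [0.5926, 0.0357, 0.1133]
ee_rot: [0.182, 3.135, 0.001]
force: [-1.2, 0.2, 7.3]
width: 0.148
finger_force: 61.0
```

```bash
python3 st.py .5924 .0356 .1131
```

```text
t 7.8167 p [0.5926 0.0357 0.1133] xang 173.37 z [ 1.4e-03  3.0e-04 -1.0e+00] F [-1.2  0.2  7.3] M [ 0.3   0.24 -0.02] w 0.148 ff 61.0 q [-0.16  0.1  -0.16  1.31  0.   -0.04]
tool delta mm [ 0.2 -0.1  0.2]
```

>>> jog_arm --deltas '[[-1,[0,0,0],[0,0,0.08]],[-1,[0,0,0],[0,0,0.08]],[-1,[0,0,0],[0,0,0.08]],[-1,[0,0,0],[0,0,0.08]],[-1,[0,0,0],[0,0,0.08]],[-1,[0,0,0],[0,0,0.08]],[-1,[0,0,0],[0,0,0.08]],[-1,[0,0,0],[0,0,0.08]],[-1,[0,0,0],[0,0,0.08]],[-1,[0,0,0],[0,0,0.08]],[-1,[0,0,0],[0,0,0.08]],[-1,[0,0,0],[0,0,0.08]]]'

```text
time_s: 8.82
eef_pos: [0.593, 0.0357, 0.1135]
ee_rot: [1.608, 2.697, 0.002]
force: [-0.1, 0.5, 6.4]
width: 0.151
finger_force: 60.9
```

>>> jog_arm --deltas '[[-1,[0,0,0],[0,0,0.01]],[-1,[0,0,0],[0,0,0]],[-1,[0,0,0],[0,0,0]]]'

```text
time_s: 9.07
eef_pos: [0.593, 0.0357, 0.1135]
ee_rot: [1.617, 2.692, 0.002]
force: [0.3, -0.5, 6.5]
width: 0.152
finger_force: 60.9
```

```bash
python3 st.py .5924 .0356 .1131
```

```text
t 9.0667 p [0.593  0.0357 0.1135] xang 118.02 z [ 2.2e-03  3.0e-04 -1.0e+00] F [ 0.3 -0.5  6.5] M [ 0.27 -0.06 -0.03] w 0.152 ff 60.9 q [-0.16  0.1  -0.16  1.31  0.    0.92]
tool delta mm [ 0.2 -0.5  0.4]
```

>>> jog_arm --deltas '[[-1,[0,0,-1],[0,0,0]],[-1,[0,0,-1],[0,0,0]],[-1,[0,0,0],[0,0,0]],[-1,[0,0,0],[0,0,0]]]'

```text
time_s: 9.4
eef_pos: [0.5926, 0.0356, 0.1142]
ee_rot: [1.617, 2.693, 0.001]
force: [6.0, 0.2, -4.5]
width: 0.15
finger_force: 59.5
```

```bash
python3 st.py
```

```text
t 9.4 p [0.5926 0.0356 0.1142] xang 118.02 z [ 1.e-03  4.e-04 -1.e+00] F [ 6.   0.2 -4.5] M [ 0.23 -1.41 -0.  ] w 0.15 ff 59.5 q [-0.16  0.1  -0.15  1.31  0.    0.92]
```

Pulling up meets resistance from the lugs, so it is locked. I'll ease back down, open and withdraw.

>>> jog_arm --deltas '[[-1,[0,0,0.8],[0,0,0]],[-0.7,[0,0,0],[0,0,0]],[-0.4,[0,0,0],[0,0,0]],[0,[0,0,0],[0,0,0]],[0.5,[0,0,0],[0,0,0]],[0.8,[0,0,0],[0,0,0]],[0.8,[0,0,0],[0,0,0]],[0.8,[0,0,0],[0,0,0]],[0.8,[0,0,0],[0,0,0]],[0.8,[0,0,0],[0,0,0]]]'

```text
time_s: 10.23
eef_pos: [0.5921, 0.0356, 0.1135]
ee_rot: [-1.618, -2.693, -0.0]
force: [0.1, -0.4, 0.2]
width: 0.902
finger_force: 0.0
```

>>> jog_arm --deltas '[[0.8,[0,0,-5],[0,0,0]],[0.8,[0,0,-15],[0,0,0]],[0.8,[0,0,-20],[0,0,0]],[0.8,[0,0,-20],[0,0,0]],[0.8,[0,0,-20],[0,0,0]],[0.8,[0,0,-20],[0,0,0]],[0.8,[0,20,-5],[0,0,0]],[0.8,[0,30,0],[0,0,0]],[0.8,[0,30,0],[0,0,0]],[0.8,[0,30,0],[0,0,0]],[0.8,[0,30,0],[0,0,0]],[0.8,[0,0,0],[0,0,0]]]'

```text
time_s: 11.23
eef_pos: [0.7184, 0.1034, 0.2145]
ee_rot: [-1.614, -2.692, 0.001]
force: [-0.4, 0.5, -1.7]
width: 0.899
finger_force: 0.0
```

```bash
python3 st.py
python3 - <<'E'
from h import *
snap("scene","s2");snap("top","t2")
f=lambda n,x,y:cv2.resize(cv2.imread(n)[y:y+80,x:x+80],(400,400),interpolation=cv2.INTER_CUBIC)
cv2.imwrite('pics/c3.png',np.hstack([f('pics/s2.png',205,140),f('pics/t2.png',220,115)]))
E
```

```text
t 11.2333 p [0.7184 0.1034 0.2145] xang 118.1 z [-3.e-03  9.e-04 -1.e+00] F [-0.4  0.5 -1.7] M [-0.03  0.03  0.03] w 0.899 ff 0.0 q [-0.04  0.51  0.51  1.57  0.    1.04]
```

View pics/c3.png

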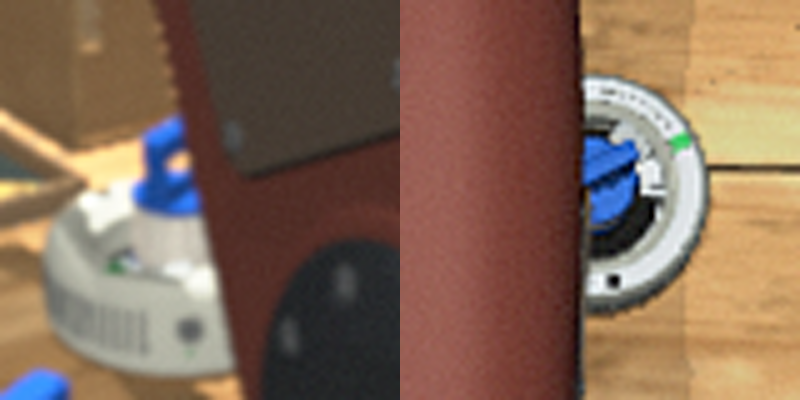

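The filter stands upright in the well. In the top crop its bar runs from (585,182) to (637,150), toward the green mark at (680,142). The gripper is clear of everything.

```bash
python3 -c "
from plant import bot
print(bot.finish_job())"
```

```text
the job is handed in; nothing more can be done
None
```

The fresh filter is in the purifier well, turned clockwise to the green marks and locked: a test pull was held by the lugs. I let go and moved the arm clear, the used filter was never touched, and I handed the job in at about 11 s; no verdict came back.

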